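# Third hand: unpack a shelf bracket and press it to the stand's sprung pad

## Robot

A 6-joint arm with a two-finger parallel gripper is mounted at the origin on the work surface. World frame = base frame: x ahead of the robot, y to its left, z up, the work surface at z = 0. Lengths are in m, angles in degrees, forces in N, time in s.
With the tool pointing down it reaches from about 0.35 to 0.875 m from the base axis. Payload 4.2 kg.
Tool frame: the origin (TCP) lies midway between the tips of the shut fingers; the grasp point (between the pads) lies 19 mm behind it; z points along the fingers, x is the direction in which the jaws open and shut, and the axes are right-handed (so a half turn about z gives the same grasp; the last joint's range is limited). The gripper opens to 85 mm and grips with 20 to 120 N. Pads are 22 mm wide; open, the fingers measure 114 mm over their backs; the gripper's body (76 mm by 85 mm) begins 54 mm behind the grasp point. The pads swing forward as they close: fully open they stand 13 mm farther back than shut.
Start: joints at [-56.574, 22.042, 0.453, 0, -68.411, -14.817], TCP at [0.199, -0.592, 0.231] pointing down, gripper open.
Joint ranges: [-179.83, 179.83], [-69.29, 118.12], [-61.27, 80.66], [-181.25, 117.63], [-171.15, -9.14], [-177.46, 177.46]. Speed limits (degrees/s): [159.86, 159.86, 180, 180, 180, 180].

## Interface

Orientations are given as a 3x3 rotation matrix whose columns are the frame's x, y, z axes.
In Python, from cell import * gives the robot as it stands.
- The arm moves only by the tool servo_tool, never from a script. Its argument "rows" is a list of rows, each an object of numbers: "dx", "dy", "dz": the shift along the tool's x, y, z in mm; "spin": the turn about the tool's z in degrees. In form: [{"dx": .., "dy": .., "dz": .., "spin": ..}, ...]. A call has 1 to 8 rows; each row shifts and turns the pose as measured when the row begins, along the tool's axes as they then stand; what a row does not reach is not made up. A row lasts 1/12 s, in which the tool goes at most 41.7 mm and 7.16 degrees, less where a joint would pass 70% of its speed; a pose out of reach is approached as far as the arm can. A call with a gripper value outside its range is refused whole. "hand" is the closure, from 0 (fully open) to 1 (shut), set as the call begins (left out, the last holds). The fingers move at their own pace and stop on an object; "squeeze" is the grip in N (left out, the last holds). Time passes only in rows, so rows that do not move let the fingers close. It gives the time, the measured TCP pose, the force and the opening at its end, in the units of the state.
- get_state(): the state, without advancing time (a new reading comes with each control period).
- capture(name): name is "scene" or "top"; returns (picture, depth): 480x640x3 uint8, blue, green, red; 480x640 float32, m along the optical axis (not along the pixel's ray), 0 where there is no reading.
- camera_params(name): a dict with "fovy" (degrees; the focal length in pixels is half the picture's height over the tangent of half this angle, whatever the lens; pixels are square), "cx", "cy" (the principal point, pixels), "k1" (the pictures are not rectified: a ray, as slopes to the right and down, at radius r is drawn at 1 + k1 r^2 times it, then the intrinsics apply), "R" (3x3) and "t" (3): a world point X has camera coordinates R X + t. Camera axes: x right, y down, z forward; pixel columns grow to the right and rows downward; lengths in m; the calibration is good to about 2 mm. A picture is of the moment at which its call begins. camera_params takes no time and is no camera call.
- sign_off(): hands the job in, once; it reports no verdict.
The state is a dict: "time": time; "joint_pos": joint angles; "dq": joint speeds; "joint_efforts": joint torques, N m; "tool_pos": TCP position; "eef_rot": TCP orientation; "force": force on the tool from outside, world axes, zero at the start; "wrist_torque": the same for the moment, N m; "finger_gap": finger opening in m.
Only numpy, scipy, OpenCV 4.12 (cv2) and the standard library are available. Lean on these libraries where they do the work, as an engineer would, in place of code of your own. Each camera call takes 0.05 s, during which the arm holds its last target. There are 200 camera calls.

## Task

Fold both long flaps of the carton well back past upright, take the T-shaped shelf bracket out and stand it upright on the ledge of the steel stand, its flat back square against the middle of the rubber pad. Press it into the sprung pad with a steady push of about 10 newtons (the pad about half-way in, never hard against its end stop) and finish there, still holding it and pushing, so that a fitter can screw it on from behind. Leave the flaps open and everything else where it is.

Things in the scene. Friction and masses are not known exactly. Their poses are not given: they have to be found in the camera images.
- carton: open-topped cardboard carton fixed to the bench, 240 (its x) x 180 (its y) x 65 mm high, walls and floor 4 mm; origin at the centre of its underside, z up. Its two long top flaps are hinged along the rims at y = +90 and y = -90 mm, 65 mm up; the bracket and a table foot stand inside, one towards each end
- flap_left (a joint): angle of the long flap on the carton's +y side (235 x 65 x 4 mm, crease along the carton's x): 0 = lying flat inward over the opening, 1.57 = upright, 3.14 = lying flat outward, 3.6 = as far as it goes. It starts partly raised; the crease is stiff enough (about 0.03 N m) that the flap stays where it is left. Lying flat, the two flaps would leave a 50 mm slot along the middle
- flap_right (a joint): the same for the flap on the carton's -y side; it opens outward to -y
- flap_left_edge (a point): middle of the free edge of the left flap
- flap_right_edge (a point): middle of the free edge of the right flap
- bracket: loose aluminium shelf bracket, about 0.3 kg, T-shaped seen from above, standing upright, 55 mm high: a flange 8 mm thick (x from +30 to +38 mm) and 90 mm wide (y from -45 to +45), and a web 12 mm thick (y) running back from it to x = -40 mm at y = 0. Origin on the underside, z up; +x points out of the flange's flat back face. In the carton it stands on the floor (4 mm thick) with its x within about 0.15 rad of the carton's x
- bracket_grip (a point): point on the web at x = 0, 35 mm above the underside: a good place to pinch the web across its 12 mm thickness
- bracket_back (a point): centre of the flange's flat back face (x = +38 mm, 27.5 mm up)
- stand: steel assembly stand fixed to the bench: a flat ledge block 25 mm high, x from -95 to +65 mm, y from -90 to +90 mm; an upright drilled plate at x = +54 to +60 mm reaches 105 mm above the bench. Origin on the bench under the middle of the untouched pad's face; +x points through the pad to the upright, roughly away from the robot
- ledge (a point): point on the ledge's top, 25 mm above the stand's origin
- pad: rubber-faced backing pad (the fence) in front of the upright, 110 mm wide (y), 50 mm high, from 3 to 53 mm above the ledge; origin at the middle of the lower edge of its front face, which looks to -x. It slides along +x against a spring
- pad_travel (a joint): how far the pad is pushed in, m: 0 untouched, 0.030 end stop. The spring has no preload and takes 0.7 N per mm (10 N at 0.014)
- foot: a screw-in steel table foot, disc 44 mm across with a 24 mm stem, 40 mm high, standing in the carton beside the bracket; origin at its underside
- screwdriver: a screwdriver with black handle, 180 mm long, lying between the two work places
- dish: a small steel dish, 70 mm across, 30 mm high, near the robot's base; origin at its underside
- wrench: a steel wrench, 160 mm long, lying at the left side
- bowl: a steel mixing bowl, 160 mm across, 60 mm high, at the far side; origin at its underside
- jar: a glass jar with white lid, 70 mm across, 90 mm high, at the right side; origin at its underside
- tape: a cardboard ring, 90 mm across, 40 mm high, at the right side; origin at its underside

How it is judged (in metres and radians):
On the way, in this order (a step that is already met when the one before it is completed fails the run):
1. both long flaps folded back past upright (over 1.9 rad) (value of joint each of flap_left, flap_right above 1.9 rad), for 0.2 s.
2. the bracket lifted clear of the carton (z of bracket in the frame of carton above 0.067 m and contact force between the fingers and bracket above 2 N), for 0.1 s.
3. the bracket pressed steadily against the pad with 6 to 15 N for 1.5 s (contact force between bracket and pad between 6 and 15 N and value of joint pad_travel between 0.0075 and 0.0225 m and contact force between the fingers and bracket above 2 N and y of bracket in the frame of pad between -0.012 and 0.012 m and z of bracket in the frame of ledge between -0.006 and 0.006 m and x of bracket_back in the frame of pad between -0.005 and 0.005 m and angle between the x axis of bracket and the x axis of pad, either way round below 0.1 rad and angle between bracket's own z axis and vertical below 0.1 rad and linear speed of bracket below 0.01 m/s), for 1.5 s.
At the end, for the whole second after the job is handed in: Fingers still on the bracket (over 2 N), pressing it into the pad with 6 to 15 N (7.5 to 22.5 mm in): back within 5 mm of the pad, centred within 12 mm, square and upright within 0.1 rad, underside within 6 mm of the ledge, under 10 mm/s; both flaps beyond 1.9 rad (all of step 1 and all of step 3); the arm keeps its last pose, push and grip.
It fails at once if the pad pressed hard (bracket on pad over 20 N) or run to its end stop (over 29 mm) (contact force between bracket and pad above 20 N or value of joint pad_travel above 0.029 m).
It fails at once if a bystander moved more than 40 mm (distance of any of foot, screwdriver, dish, wrench, bowl, jar, tape from where it was at the start of the episode above 0.04 m).
It also fails if it takes over 64 s, if anything falls off the work surface, if the arm or the gripper's body presses on something with over 40 N, if the wrist force passes 120 N, or if a joint passes its speed limit or range.

## Working session

There is one attempt and no reset: what is moved stays moved. The work goes in short steps, Python scripts to look and compute and a tool call to move; the robot and the scene stay as the last step left them, time stands still between calls to the robot, and variables do not carry over. Pictures are saved under pics/ and viewed, about 8 in all and at most 12, crops included, and the job is handed in when it is done.

Besides the shell and the picture viewer there is one more tool, called after "Call:" by a JSON object that holds its "name" and its "arguments", one argument or row to a line. servo_tool: Moves the arm, as the interface text tells. Its arguments: {"type":"object","properties":{"rows":{"type":"array","items":{"type":"object","properties":{"dx":{"type":"number"},"dy":{"type":"number"},"dz":{"type":"number"},"spin":{"type":"number"}}}},"hand":{"type":"number"},"squeeze":{"type":"number"}},"required":["rows"]}

```bash
ls; mkdir -p pics; cat > h.py <<'E'
from cell import *
import numpy as np, cv2
def cloud(name):
    im,d=capture(name); p=camera_params(name)
    f=240/np.tan(np.radians(p["fovy"])/2)
    K=np.array([[f,0,p["cx"]],[0,f,p["cy"]],[0,0,1]])
    v,u=np.mgrid[0:480,0:640]
    xy=cv2.undistortPoints(np.stack([u.ravel(),v.ravel()],1).astype(np.float64)[:,None],K,np.array([p["k1"],0,0,0.])).reshape(480,640,2)
    c=np.dstack([xy*d[...,None],d])
    R=np.array(p["R"]);t=np.array(p["t"])
    w=(c-t)@R
    w[d==0]=np.nan
    return im,d,w
E
python3 - <<'E'
from h import *
s=get_state();print(s)
for n in("scene","top"):
    im,d,w=cloud(n);cv2.imwrite(f"pics/{n}0.png",im);np.savez(f"{n}0.npz",im=im,w=w)
    p=camera_params(n);print(n,p['fovy'],p['k1'],-np.array(p['R']).T@np.array(p['t']),(d==0).mean())
E
```

```text
pics
{'time': 0.0, 'joint_pos': array([-5.65740723e+01,  2.20915873e+01,  3.80274624e-01, -2.83906724e-02,
       -6.84104352e+01, -1.48179065e+01]), 'dq': array([ 0.01313746, -0.04988637,  0.01792839, -0.0252714 ,  0.00250631,
       -0.05297363]), 'joint_efforts': array([-5.51287321e-04, -3.92291307e+01,  1.88401741e+01,  4.18622464e+00,
       -4.60368698e-03,  1.71310450e-05]), 'tool_pos': array([ 0.19928109, -0.59177187,  0.2302178 ]), 'eef_rot': array([[-3.18917873e-01,  9.47782028e-01, -7.85956384e-04],
       [ 9.47779865e-01,  3.18918826e-01,  2.02720955e-03],
       [ 2.17200907e-03, -9.84002775e-05, -9.99997636e-01]]), 'force': array([ 0.94168014,  0.44826181, -0.66103787]), 'wrist_torque': array([ 0.00196776,  0.04028029, -0.03730615]), 'finger_gap': 0.08548331032512942}
scene 56.3205162810024 0.00694096407559304 [ 1.48219275 -0.11984939  1.18421628] 0.006399739583333334
top 46.57680114507398 -0.07902683585592367 [0.41471401 0.00732981 1.53405559] 0.00416015625
```

View pics/scene0.png

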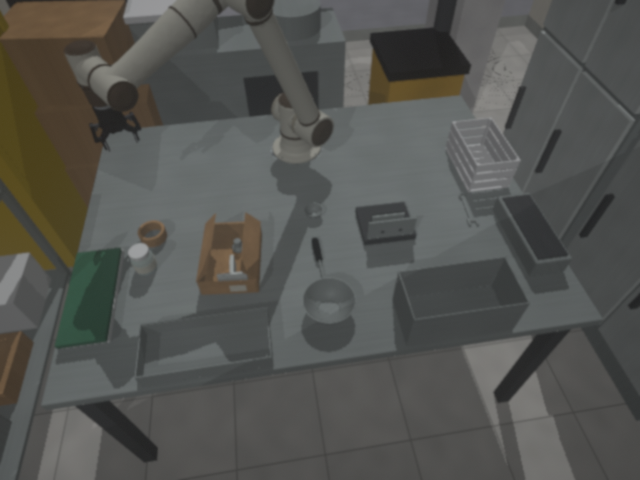

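View pics/top0.png

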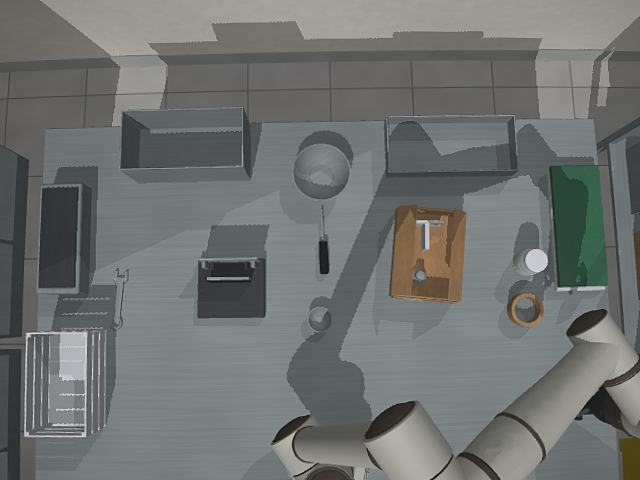

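The top view shows the carton at about px (428,255), with the bracket web at (425,235), the foot at (420,273) and both flaps partly raised. The stand is at (232,287), its pad at (231,279).

```bash
cat > m.py <<'E'
from h import *
import sys
t=np.load("top0.npz");s=np.load("scene0.npz")
W=t["w"];I=t["im"]
for px in((428,255),(232,285),(420,273),(320,318),(324,255),(533,261),(525,310),(120,295)):
    print(px,W[px[1],px[0]].round(3))
both=[(t["im"],t["w"]),(s["im"],s["w"])]
c=W[255,428]
hsvb=[cv2.cvtColor(i,cv2.COLOR_BGR2HSV) for i,_ in both]
for (i,w),h in zip(both,hsvb):
    near=(abs(w[...,0]-c[0])<.18)&(abs(w[...,1]-c[1])<.15)
    brown=(h[...,0]<25)&(h[...,1]>90)
    # outer walls footprint / rims
    m=near&brown&(w[...,2]>0.02)&(w[...,2]<.2)
    p=w[m]; print("brown",p.shape,p.min(0).round(3),p.max(0).round(3))
    hi=p[p[:,2]>.075]
    for sgn,nm in((1,"L"),(-1,"R")):
        q=hi[sgn*(hi[:,1]-c[1])>0]
        if len(q)<20: print(nm,len(q));continue
        m0=q.mean(0);u,S,v=np.linalg.svd(q-m0);print(nm,len(q),"mean",m0.round(3),"normal",v[2].round(3),"axis",v[0].round(3),"rms",S[2]/len(q)**.5,"min",q.min(0).round(3),"max",q.max(0).round(3))
    rim=p[(abs(p[:,2]-.065)<.004)]
    r=cv2.minAreaRect((rim[:,:2]*1000).astype(np.float32));print("rim rect",r)
    g=near&(h[...,1]<60)&(w[...,2]>.03)&(w[...,2]<.075)
    p=w[g];print("grey",len(p),p.min(0).round(3),p.max(0).round(3))
    top=p[abs(p[:,2]-.059)<.005];
    print("bracket top",len(top)); print("rect",cv2.minAreaRect((top[:,:2]*1000).astype(np.float32)))
    ft=p[(abs(p[:,2]-.044)<.004)];print("foot",len(ft),np.median(ft,0).round(3))
big=[]
for x0,y0,x1,y1,nm in((375,190,485,315,"carton"),(180,215,290,335,"stand")):
    big.append(cv2.resize(I[y0:y1,x0:x1],(396,450),interpolation=cv2.INTER_CUBIC))
cv2.imwrite("pics/crop0.png",np.hstack(big))
E
python3 m.py
```

```text
(428, 255) [ 0.559 -0.289  0.004]
(232, 285) [0.486 0.248 0.029]
(420, 273) [ 0.508 -0.259  0.04 ]
(320, 318) [0.393 0.013 0.005]
(324, 255) [ 0.563 -0.002  0.03 ]
(533, 261) [ 0.529 -0.551  0.091]
(525, 310) [ 0.401 -0.555  0.002]
(120, 295) [0.465 0.562 0.007]
brown (3424, 3) [ 0.427 -0.381  0.02 ] [ 0.691 -0.175  0.126]
L 1619 mean [ 0.566 -0.21   0.098] normal [0.084 0.738 0.67 ] axis [-0.994  0.11   0.004] rms 0.0024029281798408526 min [ 0.45  -0.242  0.075] max [ 0.686 -0.175  0.126]
R 1058 mean [ 0.549 -0.345  0.1  ] normal [ 0.085  0.745 -0.662] axis [-0.994  0.111 -0.003] rms 0.0016560915552161447 min [ 0.432 -0.379  0.075] max [ 0.669 -0.313  0.126]
rim rect ((558.2528076171875, -278.214111328125), (186.59249877929688, 247.74652099609375), 83.67105102539062)
grey 410 [ 0.43  -0.384  0.03 ] [ 0.692 -0.186  0.074]
bracket top 178
rect ((560.511474609375, -279.7332458496094), (262.2330322265625, 144.98724365234375), 0.32468903064727783)
foot 71 [ 0.51  -0.263  0.045]
brown (831, 3) [ 0.454 -0.368  0.037] [ 0.692 -0.182  0.122]
L 554 mean [ 0.565 -0.212  0.097] normal [0.08  0.743 0.664] axis [ 0.99  -0.139  0.036] rms 0.001899269446997908 min [ 0.462 -0.243  0.075] max [ 0.675 -0.184  0.122]
R 228 mean [ 0.548 -0.344  0.101] normal [ 0.087  0.757 -0.648] axis [ 0.987 -0.156 -0.049] rms 0.0009973995784911184 min [ 0.454 -0.368  0.08 ] max [ 0.646 -0.321  0.122]
rim rect ((621.177978515625, -224.2986602783203), (91.0193862915039, 213.43788146972656), 47.05916976928711)
grey 546 [ 0.425 -0.386  0.03 ] [ 0.692 -0.177  0.075]
bracket top 167
rect ((555.3443603515625, -297.48846435546875), (145.0325927734375, 255.5133056640625), 81.5994873046875)
foot 115 [ 0.647 -0.263  0.044]
```

View pics/crop0.png

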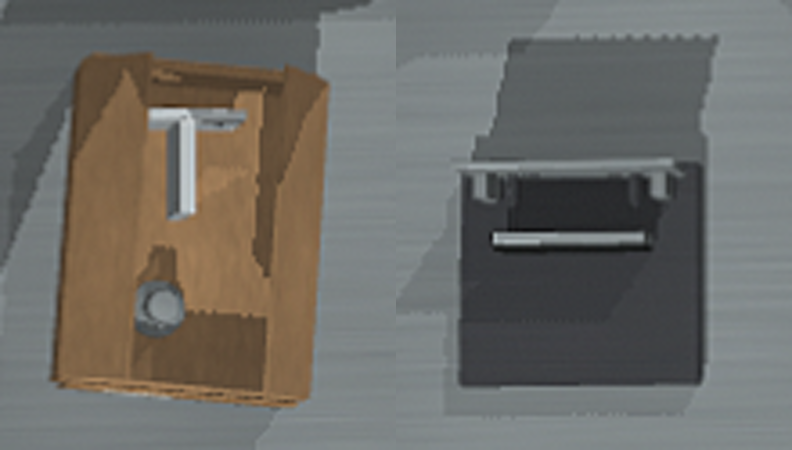

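The crop shows the flange at crop (195,118), the web running down to (180,215), and the stand with its pad top bar at (572,239). Next I measure the bracket and stand precisely.

```bash
cat > m2.py <<'E'
from h import *
t=np.load("top0.npz");W=t["w"];I=t["im"];h=cv2.cvtColor(I,cv2.COLOR_BGR2HSV)
p=camera_params("top");f=240/np.tan(np.radians(p["fovy"])/2)
K=np.array([[f,0,p["cx"]],[0,f,p["cy"]],[0,0,1]]);R=np.array(p["R"]);T=np.array(p["t"]);C=-R.T@T
def onplane(uv,z):
    xy=cv2.undistortPoints(np.array(uv,float).reshape(-1,1,2),K,np.array([p["k1"],0,0,0.])).reshape(-1,2)
    d=np.c_[xy,np.ones(len(xy))]@R
    return C+d*((z-C[2])/d[:,2])[:,None]
def cnt(m,z,nm):
    n,l,st,_=cv2.connectedComponentsWithStats(m.astype(np.uint8))
    k=1+np.argmax(st[1:,4]); v,u=np.nonzero(l==k)
    q=onplane(np.c_[u,v],z); print(nm,len(q),"rect",cv2.minAreaRect((q[:,:2]*1000).astype(np.float32)),"medz",np.median(W[v,u,2]).round(4))
    return l==k,q
box=lambda x0,y0,x1,y1:np.pad(np.ones((y1-y0,x1-x0),bool),((y0,480-y1),(x0,640-x1)))
# bracket: bright or low-sat region
b=box(405,212,460,255)
br=b&(h[...,1]<90)&(abs(W[...,2]-.059)<.006); mk,q=cnt(br,.059,"bracket top")
web=q[q[:,0]<q[:,0].max()-.016]; print("web",cv2.minAreaRect((web[:,:2]*1000).astype(np.float32)))
print("x range",q[:,0].min(),q[:,0].max())
fl=q[q[:,0]>q[:,0].max()-.016];print("flange",cv2.minAreaRect((fl[:,:2]*1000).astype(np.float32)))
s=box(180,215,290,335)
cnt(s&(abs(W[...,2]-.078)<.008),.078,"pad top")
cnt(s&(W[...,2]>.095)&(W[...,2]<.12),.105,"upright top")
led=s&(abs(W[...,2]-.025)<.006);_,q=cnt(led,.025,"ledge")
lo=q[q[:,0]<q[:,0].min()+.08];print("ledge front",cv2.minAreaRect((lo[:,:2]*1000).astype(np.float32)))
vis=np.zeros((480,640),np.uint8);
for r in range(216,252,3): print(r,"".join("#" if mk[r,c] else "." for c in range(405,460)))
E
python3 m2.py
```

```text
bracket top 190 rect ((610.5011596679688, -286.2026062011719), (73.09214782714844, 75.74824523925781), 88.93002319335938) medz 0.0604
web ((602.607666015625, -274.185791015625), (13.496175765991211, 59.70167922973633), 87.51178741455078)
x range 0.5727931671864543 0.6490488005682863
flange ((641.5697021484375, -286.7828674316406), (73.09214782714844, 13.600245475769043), 88.93002319335938)
pad top 187 rect ((499.8524475097656, 251.01327514648438), (110.32966613769531, 10.466316223144531), 88.92890930175781) medz 0.0798
upright top 170 rect ((551.9002685546875, 251.63519287109375), (160.37017822265625, 7.12157678604126), 89.97850799560547) medz 0.1076
ledge 2488 rect ((479.5060729980469, 252.86883544921875), (181.18466186523438, 159.3432159423828), 89.4297866821289) medz 0.0271
ledge front ((439.50054931640625, 253.09228515625), (181.3532257080078, 77.98828125), 88.99188232421875)
216 .......................................................
219 .......................................................
222 ...........###########.###.##..####..##................
225 ...................###.#...............................
228 ....................#.##...............................
231 ...................##.##...............................
234 ...................#####...............................
237 ...................#####...............................
240 ...................#####...............................
243 ...................#####...............................
246 ...................#####...............................
249 .......................................................
```

Call:
{"name": "servo_tool", "arguments": {
  "rows": [
    {"spin":7},
    {"spin":7},
    {"spin":6.6},
    {"dx":27,"dy":29},
    {"dx":27,"dy":29},
    {"dx":27,"dy":29},
    {"dx":27,"dy":29},
    {"dx":27,"dy":29}
  ],
  "hand": 1,
  "squeeze": 30
}}

```text
invalid input at $.rows[0]: expected keys dx, dy, dz, spin
```

Call:
{"name": "servo_tool", "arguments": {
  "rows": [
    {"dx":0,"dy":0,"dz":0,"spin":7},
    {"dx":0,"dy":0,"dz":0,"spin":7},
    {"dx":0,"dy":0,"dz":0,"spin":6.6},
    {"dx":27,"dy":29,"dz":0,"spin":0},
    {"dx":27,"dy":29,"dz":0,"spin":0},
    {"dx":27,"dy":29,"dz":0,"spin":0},
    {"dx":27,"dy":29,"dz":0,"spin":0},
    {"dx":27,"dy":29,"dz":0,"spin":0}
  ],
  "hand": 1,
  "squeeze": 30
}}

```text
time: 0.77
tool_pos: [0.3494, -0.4635, 0.2244]
eef_rot: [[0.07, 0.998, -0.007], [0.998, -0.069, 0.01], [0.01, -0.008, -1.0]]
force: [0.1, -0.5, -0.2]
finger_gap: 0.0001
```

Call:
{"name": "servo_tool", "arguments": {
  "rows": [
    {"dx":29,"dy":28,"dz":0,"spin":0},
    {"dx":29,"dy":28,"dz":0,"spin":0},
    {"dx":29,"dy":28,"dz":0,"spin":0},
    {"dx":29,"dy":28,"dz":0,"spin":0},
    {"dx":29,"dy":28,"dz":0,"spin":0},
    {"dx":29,"dy":28,"dz":0,"spin":0},
    {"dx":20,"dy":20,"dz":0,"spin":0},
    {"dx":0,"dy":0,"dz":0,"spin":0}
  ]
}}

```text
time: 1.43
tool_pos: [0.5595, -0.2683, 0.2207]
eef_rot: [[0.063, 0.998, -0.012], [0.998, -0.063, 0.014], [0.014, -0.013, -1.0]]
force: [-0.3, -0.7, 0.2]
finger_gap: 0.0002
```

Call:
{"name": "servo_tool", "arguments": {
  "rows": [
    {"dx":-5,"dy":0,"dz":27,"spin":0},
    {"dx":-4,"dy":0,"dz":27,"spin":0},
    {"dx":0,"dy":0,"dz":27,"spin":0},
    {"dx":0,"dy":0,"dz":27,"spin":0},
    {"dx":0,"dy":0,"dz":25,"spin":0},
    {"dx":0,"dy":0,"dz":8,"spin":0},
    {"dx":0,"dy":0,"dz":0,"spin":0}
  ]
}}

```text
time: 2.02
tool_pos: [0.5581, -0.2744, 0.0738]
eef_rot: [[0.059, 0.998, -0.012], [0.998, -0.059, 0.014], [0.013, -0.013, -1.0]]
force: [0.0, -0.9, 0.2]
finger_gap: -0.0003
```

Call:
{"name": "servo_tool", "arguments": {
  "rows": [
    {"dx":12,"dy":0,"dz":0,"spin":0},
    {"dx":18,"dy":0,"dz":0,"spin":0},
    {"dx":18,"dy":0,"dz":0,"spin":0},
    {"dx":18,"dy":0,"dz":0,"spin":0},
    {"dx":18,"dy":0,"dz":0,"spin":0},
    {"dx":18,"dy":0,"dz":0,"spin":0},
    {"dx":18,"dy":0,"dz":0,"spin":0},
    {"dx":12,"dy":0,"dz":0,"spin":0}
  ]
}}

```text
time: 2.68
tool_pos: [0.5723, -0.1515, 0.1022]
eef_rot: [[0.058, 0.998, 0.015], [0.998, -0.058, -0.009], [-0.008, 0.015, -1.0]]
force: [-0.2, -0.5, 0.7]
finger_gap: -0.0003
```

Call:
{"name": "servo_tool", "arguments": {
  "rows": [
    {"dx":-20,"dy":0,"dz":0,"spin":0},
    {"dx":-25,"dy":0,"dz":0,"spin":0},
    {"dx":-25,"dy":0,"dz":5,"spin":0},
    {"dx":-25,"dy":0,"dz":5,"spin":0},
    {"dx":-20,"dy":-5,"dz":5,"spin":0},
    {"dx":-15,"dy":-5,"dz":5,"spin":0},
    {"dx":0,"dy":0,"dz":0,"spin":0}
  ]
}}

```text
time: 3.27
tool_pos: [0.5637, -0.2789, 0.0955]
eef_rot: [[0.045, 0.998, 0.037], [0.999, -0.045, -0.012], [-0.01, 0.038, -0.999]]
force: [0.0, 0.5, 0.2]
finger_gap: -0.0001
```

Call:
{"name": "servo_tool", "arguments": {
  "rows": [
    {"dx":-12,"dy":0,"dz":4,"spin":0},
    {"dx":-16,"dy":0,"dz":4,"spin":0},
    {"dx":-16,"dy":0,"dz":4,"spin":0},
    {"dx":-16,"dy":0,"dz":2,"spin":0},
    {"dx":-16,"dy":0,"dz":2,"spin":0},
    {"dx":-16,"dy":0,"dz":0,"spin":0},
    {"dx":-16,"dy":0,"dz":0,"spin":0},
    {"dx":-16,"dy":0,"dz":0,"spin":0}
  ]
}}

```text
time: 3.93
tool_pos: [0.562, -0.403, 0.0976]
eef_rot: [[0.034, 0.998, 0.043], [0.999, -0.033, -0.015], [-0.014, 0.043, -0.999]]
force: [-0.3, 0.2, -0.4]
finger_gap: -0.0003
```

Call:
{"name": "servo_tool", "arguments": {
  "rows": [
    {"dx":14,"dy":0,"dz":0,"spin":0},
    {"dx":20,"dy":5,"dz":-10,"spin":0},
    {"dx":20,"dy":8,"dz":-15,"spin":0},
    {"dx":20,"dy":8,"dz":-15,"spin":0},
    {"dx":20,"dy":8,"dz":-15,"spin":0},
    {"dx":20,"dy":8,"dz":-15,"spin":0},
    {"dx":10,"dy":6,"dz":-10,"spin":0},
    {"dx":0,"dy":0,"dz":0,"spin":0}
  ],
  "hand": 0.3
}}

```text
time: 4.6
tool_pos: [0.6098, -0.2742, 0.1844]
eef_rot: [[0.036, 0.998, 0.049], [0.999, -0.035, -0.017], [-0.015, 0.049, -0.999]]
force: [-0.5, -0.6, -0.0]
finger_gap: 0.0598
```

```bash
sed -i 's/t=np.load("top0.npz");W=t\["w"\];I=t\["im"\]/I,_,W=cloud("top")/' m2.py; cat >> m2.py <<'E'
s=get_state();print(s["tool_pos"],s["finger_gap"]);print(s["eef_rot"].round(3))
S,_,_=cloud("scene")
a=cv2.resize(I[180:325,350:510],(400,362),interpolation=cv2.INTER_CUBIC)
b=cv2.resize(S[180:325,160:320],(400,362),interpolation=cv2.INTER_CUBIC)
cv2.imwrite("pics/crop1.png",np.hstack([a,b]))
E
python3 m2.py
```

```text
bracket top 82 rect ((597.0321655273438, -275.3039245605469), (10.795727729797363, 48.6512451171875), 87.54917907714844) medz 0.0604
web ((589.0125122070312, -274.9609069824219), (10.783970832824707, 32.59395217895508), 87.56652069091797)
x range 0.5727378913661825 0.621503277771092
flange ((614.5733032226562, -276.0545349121094), (10.7957181930542, 13.536587715148926), 87.54705810546875)
pad top 187 rect ((499.8522033691406, 251.04653930664062), (110.26338958740234, 10.46669864654541), 88.92776489257812) medz 0.0801
upright top 164 rect ((551.958984375, 251.63873291015625), (160.37086486816406, 6.923286437988281), 89.86568450927734) medz 0.1076
ledge 2425 rect ((479.4925537109375, 252.8689727783203), (181.18466186523438, 159.316162109375), 89.4297866821289) medz 0.027
ledge front ((439.4991455078125, 253.08326721191406), (181.37228393554688, 77.99275207519531), 88.99411010742188)
216 .......................................................
219 .......................................................
222 .......................................................
225 .......................................................
228 .......................................................
231 ...................#####...............................
234 ...................#.###...............................
237 ...................#####...............................
240 ...................#####...............................
243 ...................#.###...............................
246 ...................#####...............................
249 .......................................................
[ 0.60894046 -0.27473082  0.18340954] 0.059658612196310704
[[ 0.037  0.998  0.047]
 [ 0.999 -0.036 -0.016]
 [-0.014  0.048 -0.999]]
```

View pics/crop1.png

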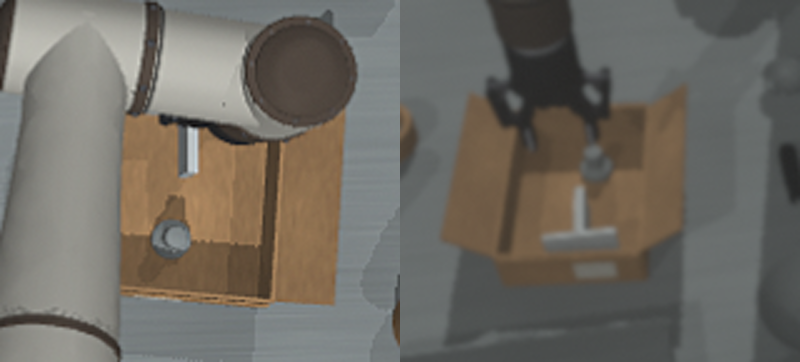

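```bash
cat > fl.py <<'E'
from h import *
def flaps():
  for n in("scene","top"):
    I,_,w=cloud(n);h=cv2.cvtColor(I,cv2.COLOR_BGR2HSV)
    a=np.radians(-6.3);R=np.array([[np.cos(a),-np.sin(a)],[np.sin(a),np.cos(a)]])
    l=(w[...,:2]-[.558,-.278])@R
    for sg,nm in((1,"left"),(-1,"right")):
        m=(h[...,0]<25)&(h[...,1]>90)&(abs(l[...,0])<.1)&(sg*l[...,1]>.092)&(sg*l[...,1]<.17)&(w[...,2]>.07)&(w[...,2]<.15)
        if m.sum()<30: print(n,nm,m.sum());continue
        c=np.polyfit(sg*l[m][:,1]-.09,w[m][:,2],1);print(n,nm,m.sum(),"angle",np.pi-np.arctan(c[0]),"z at crease",c[1],"max z",w[m][:,2].max())
flaps()
E
python3 fl.py
```

```text
scene left 611 angle 2.470574201562614 z at crease 0.06752584621260173 max z 0.1088700810542523
scene right 783 angle 2.500987483865931 z at crease 0.06555010253094859 max z 0.10570810359841991
top left 0
top right 1329 angle 2.5098117909061397 z at crease 0.06747530569168084 max z 0.11257244443412115
```

Call:
{"name": "servo_tool", "arguments": {
  "rows": [
    {"dx":1,"dy":-2,"dz":15,"spin":0},
    {"dx":1,"dy":-2,"dz":18,"spin":0},
    {"dx":0,"dy":0,"dz":18,"spin":0},
    {"dx":0,"dy":0,"dz":18,"spin":0},
    {"dx":0,"dy":0,"dz":18,"spin":0},
    {"dx":0,"dy":0,"dz":12,"spin":0},
    {"dx":0,"dy":0,"dz":0,"spin":0}
  ]
}}

```text
time: 5.38
tool_pos: [0.5984, -0.2835, 0.0695]
eef_rot: [[0.054, 0.998, 0.029], [0.999, -0.053, -0.012], [-0.011, 0.03, -0.999]]
force: [-0.3, -0.5, -0.1]
finger_gap: 0.0597
```

Call:
{"name": "servo_tool", "arguments": {
  "rows": [
    {"dx":4,"dy":6,"dz":0,"spin":-0.4},
    {"dx":3,"dy":6,"dz":0,"spin":-0.4},
    {"dx":2,"dy":2,"dz":0,"spin":0},
    {"dx":0,"dy":0,"dz":0,"spin":0},
    {"dx":0,"dy":0,"dz":0,"spin":0}
  ]
}}

```text
time: 5.8
tool_pos: [0.6134, -0.2772, 0.0694]
eef_rot: [[0.041, 0.999, 0.027], [0.999, -0.041, -0.013], [-0.012, 0.028, -1.0]]
force: [-0.1, 0.3, 0.4]
finger_gap: 0.0599
```

Now descend about 50 mm in small steps.

Call:
{"name": "servo_tool", "arguments": {
  "rows": [
    {"dx":1,"dy":0,"dz":9,"spin":0},
    {"dx":1,"dy":0,"dz":9,"spin":0},
    {"dx":0,"dy":0,"dz":9,"spin":0},
    {"dx":0,"dy":0,"dz":9,"spin":0},
    {"dx":0,"dy":0,"dz":7,"spin":0},
    {"dx":0,"dy":0,"dz":4,"spin":0},
    {"dx":0,"dy":0,"dz":0,"spin":0}
  ]
}}

```text
time: 6.38
tool_pos: [0.6152, -0.2752, 0.0187]
eef_rot: [[0.041, 0.999, 0.029], [0.999, -0.041, -0.013], [-0.012, 0.03, -0.999]]
force: [0.3, 1.0, -0.5]
finger_gap: 0.0597
```

Call:
{"name": "servo_tool", "arguments": {
  "rows": [
    {"dx":0,"dy":0,"dz":0,"spin":0},
    {"dx":0,"dy":0,"dz":0,"spin":0},
    {"dx":0,"dy":0,"dz":0,"spin":0},
    {"dx":0,"dy":0,"dz":0,"spin":0},
    {"dx":0,"dy":0,"dz":0,"spin":0},
    {"dx":0,"dy":0,"dz":0,"spin":0},
    {"dx":0,"dy":0,"dz":0,"spin":0},
    {"dx":0,"dy":0,"dz":0,"spin":0}
  ],
  "hand": 1,
  "squeeze": 60
}}

```text
time: 7.05
tool_pos: [0.6153, -0.2755, 0.0187]
eef_rot: [[0.042, 0.999, 0.03], [0.999, -0.041, -0.013], [-0.012, 0.03, -0.999]]
force: [0.5, -0.3, -1.8]
finger_gap: 0.0115
```

Call:
{"name": "servo_tool", "arguments": {
  "rows": [
    {"dx":0,"dy":0,"dz":-10,"spin":0},
    {"dx":0,"dy":0,"dz":-20,"spin":0},
    {"dx":0,"dy":0,"dz":-25,"spin":0},
    {"dx":0,"dy":0,"dz":-25,"spin":0},
    {"dx":0,"dy":0,"dz":-25,"spin":0},
    {"dx":0,"dy":0,"dz":-25,"spin":0},
    {"dx":0,"dy":0,"dz":-20,"spin":0},
    {"dx":0,"dy":0,"dz":0,"spin":0}
  ]
}}

```text
time: 7.72
tool_pos: [0.6056, -0.272, 0.1722]
eef_rot: [[0.043, 0.999, 0.014], [0.999, -0.043, -0.008], [-0.007, 0.014, -1.0]]
force: [0.3, 0.7, -1.9]
finger_gap: 0.0112
```

Call:
{"name": "servo_tool", "arguments": {
  "rows": [
    {"dx":15,"dy":-5,"dz":0,"spin":0},
    {"dx":24,"dy":-8,"dz":0,"spin":0},
    {"dx":24,"dy":-8,"dz":0,"spin":0},
    {"dx":24,"dy":-8,"dz":0,"spin":0},
    {"dx":24,"dy":-8,"dz":0,"spin":0},
    {"dx":24,"dy":-8,"dz":0,"spin":0},
    {"dx":24,"dy":-8,"dz":0,"spin":0},
    {"dx":24,"dy":-8,"dz":0,"spin":0}
  ]
}}

```text
time: 8.38
tool_pos: [0.5419, -0.0794, 0.1598]
eef_rot: [[0.054, 0.999, -0.004], [0.999, -0.054, -0.004], [-0.004, -0.003, -1.0]]
force: [0.0, 0.5, -2.5]
finger_gap: 0.0114
```

Call:
{"name": "servo_tool", "arguments": {
  "rows": [
    {"dx":23,"dy":-8,"dz":-1,"spin":0},
    {"dx":23,"dy":-8,"dz":-1,"spin":0},
    {"dx":23,"dy":-8,"dz":-1,"spin":0},
    {"dx":23,"dy":-8,"dz":-1,"spin":0},
    {"dx":23,"dy":-8,"dz":-1,"spin":0},
    {"dx":23,"dy":-8,"dz":-1,"spin":0},
    {"dx":23,"dy":-8,"dz":-1,"spin":0},
    {"dx":23,"dy":-8,"dz":-1,"spin":0}
  ]
}}

```text
time: 9.05
tool_pos: [0.47, 0.1173, 0.1555]
eef_rot: [[0.056, 0.998, -0.03], [0.998, -0.056, -0.007], [-0.009, -0.029, -1.0]]
force: [-0.7, 0.7, -2.8]
finger_gap: 0.0116
```

Call:
{"name": "servo_tool", "arguments": {
  "rows": [
    {"dx":23,"dy":-8,"dz":-1,"spin":0},
    {"dx":23,"dy":-8,"dz":0,"spin":0},
    {"dx":23,"dy":-8,"dz":0,"spin":0},
    {"dx":23,"dy":-8,"dz":0,"spin":0},
    {"dx":12,"dy":-4,"dz":0,"spin":0},
    {"dx":0,"dy":0,"dz":0,"spin":0},
    {"dx":0,"dy":0,"dz":0,"spin":0}
  ]
}}

```text
time: 9.63
tool_pos: [0.426, 0.2293, 0.1478]
eef_rot: [[0.049, 0.998, -0.045], [0.999, -0.05, -0.015], [-0.017, -0.045, -0.999]]
force: [0.1, -0.1, -3.3]
finger_gap: 0.0115
```

Call:
{"name": "servo_tool", "arguments": {
  "rows": [
    {"dx":5,"dy":30,"dz":-1,"spin":0},
    {"dx":5,"dy":30,"dz":0,"spin":0},
    {"dx":5,"dy":30,"dz":0,"spin":0},
    {"dx":5,"dy":0,"dz":0,"spin":0},
    {"dx":0,"dy":0,"dz":0,"spin":0}
  ]
}}

```text
time: 10.05
tool_pos: [0.5151, 0.2399, 0.139]
eef_rot: [[0.05, 0.997, -0.055], [0.998, -0.052, -0.021], [-0.024, -0.054, -0.998]]
force: [-0.1, -0.8, -4.2]
finger_gap: 0.0112
```

Call:
{"name": "servo_tool", "arguments": {
  "rows": [
    {"dx":2,"dy":-8,"dz":0,"spin":0},
    {"dx":2,"dy":-8,"dz":0,"spin":0},
    {"dx":2,"dy":-8,"dz":0,"spin":0},
    {"dx":2,"dy":-8,"dz":0,"spin":0},
    {"dx":2,"dy":-8,"dz":0,"spin":0},
    {"dx":2,"dy":-8,"dz":0,"spin":0},
    {"dx":2,"dy":-8,"dz":0,"spin":0},
    {"dx":1,"dy":-8,"dz":0,"spin":0}
  ]
}}

```text
time: 10.72
tool_pos: [0.4419, 0.2559, 0.1414]
eef_rot: [[0.052, 0.997, -0.06], [0.998, -0.054, -0.023], [-0.026, -0.059, -0.998]]
force: [0.0, -0.6, -3.5]
finger_gap: 0.0111
```

Call:
{"name": "servo_tool", "arguments": {
  "rows": [
    {"dx":-25,"dy":0,"dz":0,"spin":-1},
    {"dx":-30,"dy":0,"dz":0,"spin":-1},
    {"dx":-30,"dy":0,"dz":0,"spin":0},
    {"dx":-30,"dy":0,"dz":0,"spin":0},
    {"dx":-25,"dy":0,"dz":0,"spin":0},
    {"dx":0,"dy":0,"dz":0,"spin":0},
    {"dx":0,"dy":0,"dz":0,"spin":0}
  ]
}}

```text
time: 11.3
tool_pos: [0.4331, 0.1147, 0.1471]
eef_rot: [[0.006, 0.998, -0.055], [1.0, -0.007, -0.02], [-0.02, -0.055, -0.998]]
force: [0.0, 0.1, -2.5]
finger_gap: 0.0116
```

Call:
{"name": "servo_tool", "arguments": {
  "rows": [
    {"dx":15,"dy":1,"dz":0,"spin":0},
    {"dx":15,"dy":1,"dz":0,"spin":0},
    {"dx":15,"dy":1,"dz":0,"spin":0},
    {"dx":15,"dy":1,"dz":0,"spin":0},
    {"dx":15,"dy":1,"dz":0,"spin":0},
    {"dx":15,"dy":1,"dz":0,"spin":0},
    {"dx":15,"dy":1,"dz":0,"spin":0},
    {"dx":10,"dy":1,"dz":0,"spin":0}
  ]
}}

```text
time: 11.97
tool_pos: [0.4401, 0.2388, 0.1463]
eef_rot: [[0.005, 0.999, -0.052], [1.0, -0.006, -0.016], [-0.017, -0.052, -0.999]]
force: [1.0, 0.1, -2.9]
finger_gap: 0.0108
```

Call:
{"name": "servo_tool", "arguments": {
  "rows": [
    {"dx":2,"dy":0,"dz":7,"spin":0},
    {"dx":0,"dy":0,"dz":9,"spin":0},
    {"dx":0,"dy":0,"dz":9,"spin":0},
    {"dx":0,"dy":0,"dz":9,"spin":0},
    {"dx":0,"dy":0,"dz":9,"spin":0},
    {"dx":0,"dy":0,"dz":9,"spin":0},
    {"dx":0,"dy":0,"dz":0,"spin":0}
  ]
}}

```text
time: 12.55
tool_pos: [0.4358, 0.2403, 0.0874]
eef_rot: [[0.004, 0.998, -0.055], [1.0, -0.005, -0.019], [-0.019, -0.055, -0.998]]
force: [-0.3, 0.8, -3.3]
finger_gap: 0.0114
```

Call:
{"name": "servo_tool", "arguments": {
  "rows": [
    {"dx":4,"dy":1,"dz":6,"spin":0},
    {"dx":4,"dy":2,"dz":6,"spin":0},
    {"dx":3,"dy":2,"dz":6,"spin":0},
    {"dx":0,"dy":2,"dz":6,"spin":0},
    {"dx":0,"dy":0,"dz":6,"spin":0},
    {"dx":0,"dy":0,"dz":0,"spin":0},
    {"dx":0,"dy":0,"dz":0,"spin":0}
  ]
}}

```text
time: 13.13
tool_pos: [0.4429, 0.2515, 0.0532]
eef_rot: [[0.005, 0.999, -0.054], [1.0, -0.006, -0.019], [-0.02, -0.054, -0.998]]
force: [0.4, -0.5, -2.0]
finger_gap: 0.0114
```

```bash
python3 - <<'E'
from h import *
I,_,W=cloud("top");S,_,V=cloud("scene")
np.savez("t2.npz",I=I,W=W,S=S,V=V)
a=cv2.resize(I[225:325,180:290],(396,360),interpolation=cv2.INTER_CUBIC)
b=cv2.resize(S[180:260,340:428],(396,360),interpolation=cv2.INTER_CUBIC)
cv2.imwrite("pics/crop2.png",np.hstack([a,b]))
E
```

```text
(no output)
```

View pics/crop2.png

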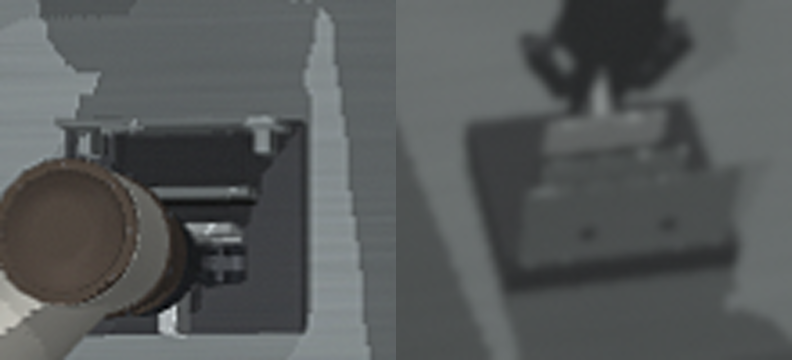

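```bash
cat > br.py <<'E'
from h import *
def go(V,S):
    x,y,z=V[...,0],V[...,1],V[...,2]
    b=S.max(2)
    roi=np.zeros((480,640),bool);roi[185:245,345:425]=1
    for nm,lo,hi in(("flange",.46,.4905),("pad",.4925,.525),):
        m=roi&(x>lo)&(x<hi)&(z>.05)&(z<.1)&(y>.17)&(y<.33)
        q=V[m]; print(nm,m.sum())
        if m.sum()<20: continue
        print(" y 2..98%",np.percentile(q[:,1],[1,50,99]).round(4),"x",np.percentile(q[:,0],[5,50,95]).round(4),"zmax",np.percentile(q[:,2],99).round(4))
if __name__=="__main__":
    d=np.load("t2.npz");go(d["V"],d["S"])
E
python3 br.py
python3 - <<'E'
import numpy as np
d=np.load("t2.npz");V=d["V"]
for r in range(200,226,2):
  print(r,[tuple((V[r,c]*1000).round().astype(int)) for c in (372,378,385,392,400,404)])
E
```

```text
flange 212
 y 2..98% [0.2068 0.2495 0.2936] x [0.469  0.4769 0.4809] zmax 0.0969
pad 223
 y 2..98% [0.1964 0.2505 0.3048] x [0.4952 0.5044 0.5081] zmax 0.0853
200 [(np.int64(354), np.int64(239), np.int64(1)), (np.int64(449), np.int64(230), np.int64(97)), (np.int64(451), np.int64(254), np.int64(95)), (np.int64(367), np.int64(311), np.int64(2)), (np.int64(371), np.int64(341), np.int64(1)), (np.int64(373), np.int64(355), np.int64(0))]
202 [(np.int64(365), np.int64(236), np.int64(2)), (np.int64(444), np.int64(232), np.int64(82)), (np.int64(457), np.int64(253), np.int64(92)), (np.int64(376), np.int64(309), np.int64(1)), (np.int64(404), np.int64(328), np.int64(26)), (np.int64(384), np.int64(352), np.int64(2))]
204 [(np.int64(373), np.int64(235), np.int64(0)), (np.int64(447), np.int64(232), np.int64(75)), (np.int64(468), np.int64(250), np.int64(94)), (np.int64(412), np.int64(296), np.int64(29)), (np.int64(418), np.int64(324), np.int64(30)), (np.int64(420), np.int64(338), np.int64(30))]
206 [(np.int64(407), np.int64(224), np.int64(26)), (np.int64(470), np.int64(225), np.int64(91)), (np.int64
[... 2011 characters left out ...]
int64(552), np.int64(251), np.int64(105)), (np.int64(554), np.int64(277), np.int64(102)), (np.int64(554), np.int64(291), np.int64(99))]
222 [(np.int64(549), np.int64(185), np.int64(103)), (np.int64(555), np.int64(203), np.int64(107)), (np.int64(555), np.int64(227), np.int64(103)), (np.int64(553), np.int64(251), np.int64(96)), (np.int64(554), np.int64(278), np.int64(92)), (np.int64(554), np.int64(292), np.int64(89))]
224 [(np.int64(551), np.int64(185), np.int64(96)), (np.int64(552), np.int64(205), np.int64(93)), (np.int64(553), np.int64(228), np.int64(90)), (np.int64(556), np.int64(251), np.int64(89)), (np.int64(561), np.int64(277), np.int64(90)), (np.int64(556), np.int64(293), np.int64(82))]
```

Call:
{"name": "servo_tool", "arguments": {
  "rows": [
    {"dx":0,"dy":0,"dz":4,"spin":0},
    {"dx":0,"dy":0,"dz":3,"spin":0},
    {"dx":0,"dy":0,"dz":2,"spin":0},
    {"dx":0,"dy":0,"dz":0,"spin":0}
  ],
  "squeeze": 25
}}

```text
time: 13.57
tool_pos: [0.4426, 0.2517, 0.0448]
eef_rot: [[0.005, 0.999, -0.052], [1.0, -0.006, -0.017], [-0.017, -0.052, -0.998]]
force: [-0.2, 0.6, -3.0]
finger_gap: 0.0111
```

Call:
{"name": "servo_tool", "arguments": {
  "rows": [
    {"dx":0,"dy":0,"dz":1,"spin":0},
    {"dx":0,"dy":0,"dz":1,"spin":0},
    {"dx":0,"dy":0,"dz":0,"spin":0}
  ]
}}

```text
time: 13.82
tool_pos: [0.4426, 0.2517, 0.0427]
eef_rot: [[0.005, 0.999, -0.052], [1.0, -0.006, -0.017], [-0.017, -0.052, -0.999]]
force: [-0.2, 0.1, -2.3]
finger_gap: 0.0116
```

Call:
{"name": "servo_tool", "arguments": {
  "rows": [
    {"dx":0,"dy":0,"dz":1,"spin":0},
    {"dx":0,"dy":0,"dz":1,"spin":0},
    {"dx":0,"dy":0,"dz":0,"spin":0}
  ]
}}

```text
time: 14.07
tool_pos: [0.4428, 0.2517, 0.0426]
eef_rot: [[0.004, 0.999, -0.051], [1.0, -0.005, -0.017], [-0.017, -0.051, -0.999]]
force: [0.3, 0.0, -2.7]
finger_gap: 0.0111
```

Call:
{"name": "servo_tool", "arguments": {
  "rows": [
    {"dx":0,"dy":0,"dz":1,"spin":0},
    {"dx":0,"dy":0,"dz":0,"spin":0}
  ]
}}

```text
time: 14.23
tool_pos: [0.4431, 0.2519, 0.0423]
eef_rot: [[0.003, 0.999, -0.05], [1.0, -0.004, -0.016], [-0.016, -0.05, -0.999]]
force: [-0.0, 0.2, -1.9]
finger_gap: 0.0114
```

Call:
{"name": "servo_tool", "arguments": {
  "rows": [
    {"dx":0,"dy":0,"dz":3,"spin":0},
    {"dx":0,"dy":0,"dz":4,"spin":0},
    {"dx":0,"dy":0,"dz":4,"spin":0}
  ]
}}

```text
time: 14.48
tool_pos: [0.4434, 0.2517, 0.0414]
eef_rot: [[-0.002, 0.999, -0.047], [1.0, 0.001, -0.017], [-0.017, -0.047, -0.999]]
force: [-10.6, -4.9, 28.2]
finger_gap: 0.0113
```

Call:
{"name": "servo_tool", "arguments": {
  "rows": [
    {"dx":0,"dy":0,"dz":0,"spin":0},
    {"dx":0,"dy":0,"dz":0,"spin":0}
  ]
}}

```text
time: 14.65
tool_pos: [0.4442, 0.2526, 0.0439]
eef_rot: [[-0.003, 0.999, -0.043], [1.0, 0.002, -0.014], [-0.013, -0.043, -0.999]]
force: [0.7, 0.5, -4.1]
finger_gap: 0.0118
```

```bash
cat > pit.py <<'E'
from h import *
from br import go
I,_,W=cloud("top");S,_,V=cloud("scene")
go(V,S)
# height profile along bracket x, points with |y-.2515|<45mm and z 60..110mm, by view
for nm,P,im in(("top",W,I),("scene",V,S)):
    x,y,z=P[...,0],P[...,1],P[...,2]
    m=(abs(y-.2515)<.047)&(x>.385)&(x<.488)&(z>.06)&(z<.11)&(im.max(2)>95)
    for x0 in np.arange(.39,.49,.008):
        k=m&(x>=x0)&(x<x0+.008)&((abs(y-.2515)<.01)|(x>.465))
        if k.sum()>2: print(nm,round(x0+.004,3),k.sum(),np.percentile(z[k],[50,90]).round(4),np.median(y[k]).round(4))
s=get_state();print(s["tool_pos"],s["force"]);print(s["eef_rot"].round(3))
a=cv2.resize(I[255:320,200:270],(396,368),interpolation=cv2.INTER_CUBIC)
b=cv2.resize(S[185:250,345:415],(396,368),interpolation=cv2.INTER_CUBIC)
cv2.imwrite("pics/crop3.png",np.hstack([a,b])*1)
E
python3 pit.py
```

```text
flange 163
 y 2..98% [0.208  0.2517 0.2965] x [0.4642 0.4778 0.4821] zmax 0.0922
pad 228
 y 2..98% [0.1965 0.2506 0.3052] x [0.496  0.5041 0.5081] zmax 0.0835
top 0.402 7 [0.0863 0.0905] 0.2535
top 0.41 12 [0.0905 0.0927] 0.253
top 0.418 9 [0.0877 0.09  ] 0.2518
top 0.474 30 [0.0844 0.0878] 0.2186
top 0.482 13 [0.0857 0.0877] 0.2233
scene 0.45 9 [0.0864 0.0887] 0.2554
scene 0.458 5 [0.0808 0.0855] 0.2571
scene 0.466 6 [0.0832 0.0878] 0.2516
scene 0.474 41 [0.0776 0.084 ] 0.2498
scene 0.482 55 [0.0792 0.086 ] 0.2554
[0.44385467 0.25226948 0.04292686] [-0.22558516  0.43135965 -3.86797277]
[[-0.002  0.999 -0.045]
 [ 1.     0.002 -0.015]
 [-0.015 -0.045 -0.999]]
```

View pics/crop3.png

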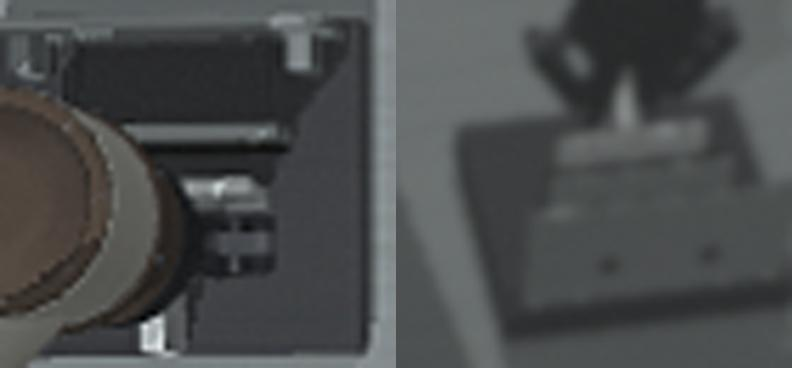

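Call:
{"name": "servo_tool", "arguments": {
  "rows": [
    {"dx":0,"dy":0,"dz":3,"spin":0},
    {"dx":0,"dy":0,"dz":3,"spin":0},
    {"dx":0,"dy":0,"dz":3,"spin":0},
    {"dx":0,"dy":0,"dz":3,"spin":0},
    {"dx":0,"dy":0,"dz":3,"spin":0},
    {"dx":0,"dy":0,"dz":3,"spin":0}
  ]
}}

```text
time: 15.25
tool_pos: [0.4444, 0.252, 0.0411]
eef_rot: [[-0.012, 0.999, -0.041], [1.0, 0.011, -0.018], [-0.017, -0.041, -0.999]]
force: [-9.0, -5.1, 24.1]
finger_gap: 0.0113
```

Call:
{"name": "servo_tool", "arguments": {
  "rows": [
    {"dx":0,"dy":0,"dz":1,"spin":0},
    {"dx":0,"dy":0,"dz":1,"spin":0}
  ]
}}

```text
time: 15.42
tool_pos: [0.4445, 0.2521, 0.0414]
eef_rot: [[-0.013, 0.999, -0.039], [1.0, 0.013, -0.017], [-0.017, -0.04, -0.999]]
force: [-2.6, -1.9, 7.2]
finger_gap: 0.0114
```

Call:
{"name": "servo_tool", "arguments": {
  "rows": [
    {"dx":0,"dy":3,"dz":-0.5,"spin":0.7},
    {"dx":0,"dy":3,"dz":0,"spin":0.7},
    {"dx":0,"dy":3,"dz":0,"spin":0},
    {"dx":0,"dy":0,"dz":0,"spin":0}
  ]
}}

```text
time: 15.75
tool_pos: [0.453, 0.2521, 0.0416]
eef_rot: [[0.011, 0.999, -0.042], [1.0, -0.012, -0.019], [-0.02, -0.042, -0.999]]
force: [-1.7, -0.7, 5.5]
finger_gap: 0.0112
```

```bash
python3 pit.py; python3 - <<'E'
E
```

```text
flange 174
 y 2..98% [0.2073 0.2519 0.2942] x [0.4623 0.4761 0.489 ] zmax 0.0995
pad 231
 y 2..98% [0.1967 0.2499 0.3051] x [0.4955 0.5041 0.509 ] zmax 0.0836
top 0.41 5 [0.0887 0.0922] 0.2512
top 0.418 16 [0.0866 0.0916] 0.2533
top 0.426 7 [0.0858 0.0881] 0.2519
top 0.482 27 [0.082  0.0864] 0.222
top 0.49 5 [0.0809 0.0834] 0.2317
scene 0.458 5 [0.0836 0.0848] 0.2571
scene 0.466 10 [0.0815 0.0867] 0.2541
scene 0.474 9 [0.0825 0.0836] 0.2491
scene 0.482 18 [0.0808 0.0838] 0.2553
scene 0.49 15 [0.0781 0.0834] 0.2364
[0.45297856 0.25205886 0.04156721] [-2.10225656 -1.11602671  6.36570616]
[[ 0.011  0.999 -0.042]
 [ 1.    -0.012 -0.019]
 [-0.02  -0.042 -0.999]]
```

Call:
{"name": "servo_tool", "arguments": {
  "rows": [
    {"dx":0,"dy":-1,"dz":4,"spin":0.1},
    {"dx":0,"dy":0,"dz":4,"spin":0.1},
    {"dx":0,"dy":0,"dz":4,"spin":0.1},
    {"dx":0,"dy":0,"dz":4,"spin":0.1},
    {"dx":0,"dy":0,"dz":4,"spin":0.1},
    {"dx":0,"dy":0,"dz":4,"spin":0.1},
    {"dx":0,"dy":0,"dz":4,"spin":0.1},
    {"dx":0,"dy":0,"dz":4,"spin":0.1}
  ],
  "squeeze": 20
}}

```text
time: 16.52
tool_pos: [0.4523, 0.2518, 0.0396]
eef_rot: [[0.01, 0.999, -0.036], [1.0, -0.011, -0.022], [-0.023, -0.036, -0.999]]
force: [-14.3, -5.0, 31.8]
finger_gap: 0.0114
```

Call:
{"name": "servo_tool", "arguments": {
  "rows": [
    {"dx":0,"dy":0,"dz":4,"spin":0.1},
    {"dx":0,"dy":0,"dz":4,"spin":0.1},
    {"dx":0,"dy":0,"dz":4,"spin":0.1},
    {"dx":0,"dy":0,"dz":4,"spin":0.1},
    {"dx":0,"dy":0,"dz":1,"spin":0},
    {"dx":0,"dy":0,"dz":0.5,"spin":0}
  ]
}}

```text
time: 17.02
tool_pos: [0.4529, 0.2524, 0.04]
eef_rot: [[0.01, 1.0, -0.03], [1.0, -0.011, -0.02], [-0.02, -0.029, -0.999]]
force: [-0.4, -1.2, 1.2]
finger_gap: 0.0115
```

```bash
python3 pit.py
```

```text
flange 184
 y 2..98% [0.2081 0.2514 0.2947] x [0.4617 0.4772 0.4885] zmax 0.0989
pad 229
 y 2..98% [0.1964 0.25   0.3058] x [0.4954 0.5042 0.5087] zmax 0.0837
top 0.41 4 [0.0863 0.0892] 0.2537
top 0.418 19 [0.0845 0.0865] 0.2529
top 0.426 4 [0.0833 0.0869] 0.2498
top 0.482 32 [0.0843 0.0879] 0.2214
top 0.49 6 [0.0807 0.0823] 0.2335
scene 0.458 8 [0.0816 0.0837] 0.2559
scene 0.466 5 [0.0791 0.083 ] 0.2508
scene 0.474 8 [0.0835 0.0863] 0.2527
scene 0.482 38 [0.0782 0.0824] 0.2542
scene 0.49 10 [0.0818 0.0838] 0.2529
[0.45293639 0.25226335 0.03980737] [-4.19720007 -1.50775637  7.83831133]
[[ 0.01   0.999 -0.03 ]
 [ 1.    -0.01  -0.021]
 [-0.021 -0.03  -0.999]]
```

Call:
{"name": "servo_tool", "arguments": {
  "rows": [
    {"dx":0,"dy":0,"dz":0,"spin":0},
    {"dx":0,"dy":2,"dz":-0.3,"spin":0},
    {"dx":0,"dy":2,"dz":0,"spin":0},
    {"dx":0,"dy":2,"dz":0,"spin":0},
    {"dx":0,"dy":2,"dz":0,"spin":0},
    {"dx":0,"dy":0,"dz":0,"spin":0}
  ],
  "squeeze": 50
}}

```text
time: 17.62
tool_pos: [0.4594, 0.2519, 0.0403]
eef_rot: [[0.006, 0.999, -0.037], [1.0, -0.007, -0.027], [-0.027, -0.037, -0.999]]
force: [-3.0, -1.3, 7.8]
finger_gap: 0.0111
```

Call:
{"name": "servo_tool", "arguments": {
  "rows": [
    {"dx":0,"dy":2,"dz":0,"spin":0},
    {"dx":0,"dy":2,"dz":0,"spin":0},
    {"dx":0,"dy":0,"dz":0,"spin":0}
  ]
}}

```text
time: 17.87
tool_pos: [0.4615, 0.2517, 0.0405]
eef_rot: [[0.005, 0.999, -0.042], [1.0, -0.007, -0.03], [-0.03, -0.042, -0.999]]
force: [-1.7, -1.8, 7.5]
finger_gap: 0.0115
```

Call:
{"name": "servo_tool", "arguments": {
  "rows": [
    {"dx":0,"dy":0,"dz":-1.5,"spin":0},
    {"dx":0,"dy":2,"dz":0,"spin":0},
    {"dx":0,"dy":4,"dz":0,"spin":0},
    {"dx":0,"dy":0,"dz":0,"spin":0}
  ]
}}

```text
time: 18.2
tool_pos: [0.4645, 0.2513, 0.041]
eef_rot: [[0.006, 0.999, -0.051], [0.999, -0.007, -0.034], [-0.035, -0.051, -0.998]]
force: [0.1, -0.8, 3.4]
finger_gap: 0.0113
```

```bash
python3 pit.py; python3 - <<'E'
from h import *
for n,z0 in(("top",.078),):
    I,_,W=cloud(n);x,y,z=W[...,0],W[...,1],W[...,2]
    m=(abs(z-.080)<.006)&(y>.19)&(y<.31)&(x>.48)&(x<.54)
    print(m.sum(),np.percentile(x[m],[2,50,98]).round(4))
    for y0 in(.2,.21,.22,.225): 
        k=m&(abs(y-y0)<.004);print(y0,np.sort(x[k]).round(3))
E
```

```text
flange 132
 y 2..98% [0.2112 0.2489 0.2908] x [0.4643 0.4769 0.4874] zmax 0.0999
pad 238
 y 2..98% [0.1962 0.2504 0.3047] x [0.496  0.508  0.5135] zmax 0.086
top 0.418 6 [0.07   0.0736] 0.2511
top 0.426 13 [0.0854 0.0909] 0.2535
top 0.434 15 [0.0874 0.0903] 0.2521
top 0.442 6 [0.0862 0.0882] 0.2494
scene 0.466 4 [0.083  0.0853] 0.2562
scene 0.474 7 [0.0808 0.0861] 0.2535
scene 0.482 7 [0.0812 0.0829] 0.2548
[0.46465381 0.25123131 0.04094366] [-4.54730204  0.93119025  7.56483519]
[[ 0.006  0.999 -0.051]
 [ 0.999 -0.007 -0.034]
 [-0.035 -0.05  -0.998]]
113 [0.4936 0.5048 0.5126]
0.2 [0.501 0.502 0.504 0.504 0.504 0.507 0.507 0.509 0.509 0.509 0.512 0.512]
0.21 [0.493 0.494 0.494 0.496 0.496 0.496 0.496 0.499 0.499 0.499 0.501 0.502
 0.502 0.504 0.504 0.507 0.507 0.509 0.509 0.512 0.512 0.512]
0.22 [0.494 0.494 0.496 0.496 0.496 0.499 0.499 0.502 0.504 0.504 0.505 0.507
 0.507 0.509 0.51  0.51  0.512 0.512 0.512 0.512]
0.225 [0.494 0.496 0.497 0.499 0.499 0.502 0.502 0.504 0.505 0.505 0.507 0.507
 0.507 0.509 0.51  0.512 0.512 0.513]
```

View pics/crop3.png

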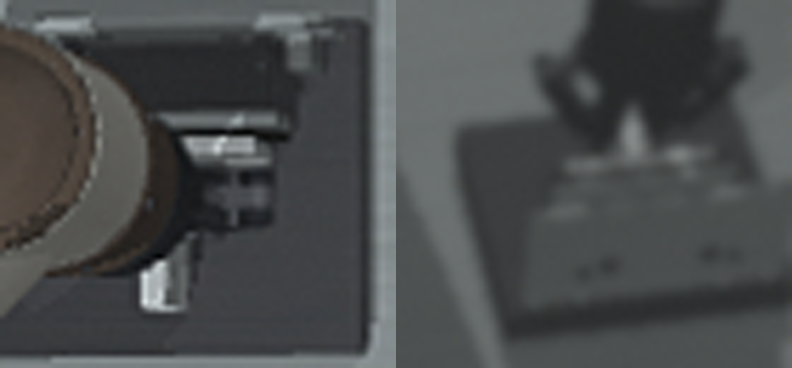

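Call:
{"name": "servo_tool", "arguments": {
  "rows": [
    {"dx":0,"dy":3,"dz":4,"spin":0},
    {"dx":0,"dy":3,"dz":4,"spin":0},
    {"dx":0,"dy":3,"dz":4,"spin":0},
    {"dx":0,"dy":3,"dz":4,"spin":0}
  ],
  "squeeze": 20
}}

```text
time: 18.68
tool_pos: [0.4692, 0.2501, 0.039]
eef_rot: [[-0.001, 0.998, -0.063], [0.999, -0.001, -0.04], [-0.04, -0.063, -0.997]]
force: [-24.2, -0.4, 39.3]
finger_gap: 0.0114
```

Call:
{"name": "servo_tool", "arguments": {
  "rows": [
    {"dx":0,"dy":1,"dz":-1,"spin":0},
    {"dx":0,"dy":1,"dz":0,"spin":0}
  ]
}}

```text
time: 18.85
tool_pos: [0.4675, 0.2501, 0.0404]
eef_rot: [[0.002, 0.998, -0.069], [0.999, -0.004, -0.041], [-0.041, -0.069, -0.997]]
force: [-5.5, 1.1, -1.0]
finger_gap: 0.0115
```

```bash
cat > pd.py <<'E'
from h import *
# robust: web-top slope and pad/flange position, averaged over frames
acc={"front":[],"rear":[],"rx":[],"padx":[],"padt":[],"fx":[]}
F=[]
for _ in range(6):
    I,_,W=cloud("top");F.append(get_state()["force"]);x,y,z=W[...,0],W[...,1],W[...,2];b=I.max(2)
    r=(abs(y-.252)<.0055)&(x>.40)&(x<.442)&(z>.072)&(z<.1)&(b>110);acc["rear"]+=list(z[r]);acc["rx"]+=list(x[r])
    f=(y>.208)&(y<.232)&(x>.468)&(x<.53)&(z>.072)&(z<.1)
    acc["padt"]+=list(x[f])
    p=(y>.197)&(y<.205)&(x>.48)&(x<.54)&(z>.072)&(z<.09);acc["padx"]+=list(x[p])
    g=f&(b>120);acc["front"]+=list(z[g]);acc["fx"]+=list(x[g])
for k,v in acc.items(): print(k,len(v),np.percentile(v,[2,25,50,75,98]).round(4) if v else "")
s=get_state();print("t",s["time"],s["tool_pos"].round(4),"F",np.array(F).round(1).tolist());print(s["eef_rot"].round(3))
E
python3 pd.py
```

```text
front 199 [0.0768 0.0818 0.0841 0.0864 0.0915]
rear 144 [0.0778 0.0824 0.0845 0.0869 0.0907]
rx 144 [0.4269 0.4295 0.4322 0.4373 0.44  ]
padx 89 [0.5037 0.5063 0.5091 0.5119 0.5148]
padt 450 [0.4959 0.4992 0.5046 0.5098 0.515 ]
fx 199 [0.4959 0.4965 0.4991 0.5016 0.5121]
t 19.15 [0.4675 0.2499 0.0402] F [[-8.5, 1.3, 6.1], [-7.7, 1.3, 7.4], [-9.0, 1.5, 7.5], [-9.2, 0.2, 7.5], [-7.7, 1.8, 7.4], [-9.1, 1.3, 7.1]]
[[ 0.001  0.998 -0.07 ]
 [ 0.999 -0.004 -0.042]
 [-0.042 -0.07  -0.997]]
```

Call:
{"name": "servo_tool", "arguments": {
  "rows": [
    {"dx":0,"dy":3,"dz":0,"spin":0},
    {"dx":0,"dy":3,"dz":0,"spin":0},
    {"dx":0,"dy":3,"dz":0,"spin":0}
  ]
}}

```text
time: 19.4
tool_pos: [0.4686, 0.2495, 0.0405]
eef_rot: [[0.001, 0.996, -0.086], [0.999, -0.005, -0.047], [-0.047, -0.086, -0.995]]
force: [-15.6, 2.6, 14.8]
finger_gap: 0.0112
```

```bash
python3 pd.py; python3 - <<'E'
import numpy as np
d=np.load("t2.npz");W=d["W"];x,y,z=W[...,0],W[...,1],W[...,2]
p=(y>.197)&(y<.205)&(x>.48)&(x<.54)&(z>.072)&(z<.09);print("base padx",np.percentile(x[p],[2,25,50,75,98]).round(4))
E
```

```text
front 180 [0.0758 0.0813 0.0835 0.0853 0.0901]
rear 136 [0.0803 0.0837 0.0859 0.0878 0.0926]
rx 136 [0.4269 0.4295 0.4346 0.4373 0.4399]
padx 76 [0.5043 0.5069 0.5094 0.5126 0.5146]
padt 449 [0.4699 0.4992 0.5044 0.51   0.515 ]
fx 180 [0.4967 0.499  0.5016 0.5041 0.5148]
t 19.7 [0.4687 0.2495 0.0405] F [[-15.5, 2.5, 14.8], [-15.8, 3.1, 13.5], [-13.3, 2.9, 15.1], [-14.7, 3.1, 14.7], [-15.2, 2.7, 14.8], [-14.8, 2.8, 14.2]]
[[ 0.001  0.996 -0.085]
 [ 0.999 -0.005 -0.047]
 [-0.047 -0.085 -0.995]]
base padx [0.4958 0.4974 0.4988 0.5025 0.5041]
```

Call:
{"name": "servo_tool", "arguments": {
  "rows": [
    {"dx":0,"dy":0,"dz":-2.5,"spin":0},
    {"dx":0,"dy":3,"dz":-0.5,"spin":0},
    {"dx":0,"dy":3,"dz":0,"spin":0}
  ]
}}

```text
time: 19.95
tool_pos: [0.4672, 0.2485, 0.0412]
eef_rot: [[0.003, 0.995, -0.101], [0.999, -0.008, -0.052], [-0.053, -0.101, -0.993]]
force: [-17.5, 3.3, 20.6]
finger_gap: 0.0111
```

```bash
python3 pd.py
```

```text
front 184 [0.0757 0.0817 0.0841 0.0863 0.0909]
rear 141 [0.0812 0.0846 0.0868 0.0888 0.0928]
rx 141 [0.4269 0.4296 0.4346 0.4372 0.4399]
padx 98 [0.4966 0.5048 0.5091 0.5119 0.5147]
padt 452 [0.496  0.4991 0.5048 0.5116 0.515 ]
fx 184 [0.4962 0.4988 0.5012 0.5091 0.5148]
t 20.25 [0.4673 0.2486 0.0413] F [[-13.7, 1.9, 14.1], [-13.9, 1.4, 13.6], [-12.7, 2.2, 14.5], [-13.4, 1.8, 12.9], [-13.4, 1.6, 12.3], [-13.9, 1.9, 12.8]]
[[ 0.003  0.995 -0.101]
 [ 0.999 -0.008 -0.052]
 [-0.052 -0.1   -0.994]]
```

Call:
{"name": "servo_tool", "arguments": {
  "rows": [
    {"dx":0,"dy":-4,"dz":2,"spin":0},
    {"dx":0,"dy":-4,"dz":3,"spin":0},
    {"dx":0,"dy":-4,"dz":3,"spin":0},
    {"dx":0,"dy":-4,"dz":3,"spin":0},
    {"dx":0,"dy":-4,"dz":3,"spin":0},
    {"dx":0,"dy":-4,"dz":3,"spin":0}
  ]
}}

```text
time: 20.75
tool_pos: [0.4626, 0.2509, 0.0396]
eef_rot: [[0.004, 0.998, -0.062], [0.999, -0.006, -0.043], [-0.043, -0.062, -0.997]]
force: [2.6, -6.7, 15.2]
finger_gap: 0.0113
```

Call:
{"name": "servo_tool", "arguments": {
  "rows": [
    {"dx":0,"dy":-4,"dz":4,"spin":0},
    {"dx":0,"dy":-4,"dz":4,"spin":0},
    {"dx":0,"dy":-4,"dz":4,"spin":0},
    {"dx":0,"dy":-4,"dz":4,"spin":0},
    {"dx":0,"dy":-4,"dz":4,"spin":0},
    {"dx":0,"dy":-4,"dz":4,"spin":0},
    {"dx":0,"dy":-4,"dz":4,"spin":0},
    {"dx":0,"dy":-4,"dz":4,"spin":0}
  ]
}}

```text
time: 21.42
tool_pos: [0.463, 0.2513, 0.0389]
eef_rot: [[-0.001, 1.0, -0.003], [0.999, 0.0, -0.032], [-0.032, -0.003, -0.999]]
force: [2.4, -8.7, 25.4]
finger_gap: 0.0116
```

Call:
{"name": "servo_tool", "arguments": {
  "rows": [
    {"dx":-2,"dy":-4,"dz":4,"spin":0},
    {"dx":-2,"dy":-4,"dz":4,"spin":0},
    {"dx":-2,"dy":-4,"dz":4,"spin":0},
    {"dx":-2,"dy":-4,"dz":4,"spin":0},
    {"dx":-2,"dy":-4,"dz":4,"spin":0},
    {"dx":-2,"dy":-4,"dz":4,"spin":0},
    {"dx":0,"dy":0,"dz":0,"spin":0}
  ]
}}

```text
time: 22.0
tool_pos: [0.465, 0.2511, 0.0385]
eef_rot: [[-0.005, 0.999, 0.046], [1.0, 0.005, -0.006], [-0.006, 0.046, -0.999]]
force: [-1.9, -0.2, -5.3]
finger_gap: 0.0113
```

```bash
python3 pd.py
```

```text
front 177 [0.0768 0.0812 0.0832 0.0853 0.0896]
rear 64 [0.077  0.0802 0.0822 0.0838 0.0891]
rx 64 [0.4193 0.4218 0.4243 0.4245 0.427 ]
padx 90 [0.4986 0.5013 0.5039 0.5066 0.5096]
padt 458 [0.4776 0.494  0.4994 0.5047 0.5098]
fx 177 [0.4908 0.4914 0.4938 0.4963 0.5041]
t 22.3 [0.465  0.2511 0.038 ] F [[-1.6, 0.4, 3.0], [-0.9, -1.0, 7.6], [-1.7, -1.8, 8.1], [-0.5, -1.6, 7.9], [-1.7, -1.5, 8.7], [-2.0, -1.2, 7.9]]
[[-0.006  0.999  0.045]
 [ 1.     0.007 -0.007]
 [-0.007  0.045 -0.999]]
```

Call:
{"name": "servo_tool", "arguments": {
  "rows": [
    {"dx":0,"dy":0,"dz":-1.5,"spin":0},
    {"dx":0,"dy":3,"dz":-0.5,"spin":0.2},
    {"dx":0,"dy":4,"dz":0,"spin":0.2},
    {"dx":0,"dy":4,"dz":0,"spin":0.2}
  ],
  "squeeze": 50
}}

```text
time: 22.63
tool_pos: [0.4715, 0.25, 0.038]
eef_rot: [[0.006, 0.999, 0.035], [1.0, -0.006, -0.013], [-0.013, 0.035, -0.999]]
force: [-14.7, 3.2, 12.7]
finger_gap: 0.0114
```

```bash
python3 pd.py
```

```text
front 116 [0.0776 0.0815 0.0829 0.0842 0.0878]
rear 85 [0.0765 0.0809 0.0826 0.0845 0.0877]
rx 85 [0.4269 0.4271 0.4296 0.4322 0.4348]
padx 80 [0.5007 0.5067 0.5093 0.5119 0.5147]
padt 440 [0.4964 0.5007 0.5057 0.5101 0.5151]
fx 116 [0.4971 0.499  0.4993 0.5016 0.5018]
t 22.9333 [0.4719 0.2501 0.038 ] F [[-10.1, 2.1, 9.6], [-9.8, 1.1, 8.2], [-9.5, 1.7, 8.9], [-9.8, 1.0, 8.7], [-9.1, 1.4, 8.9], [-10.5, 2.0, 9.1]]
[[ 0.007  0.999  0.036]
 [ 1.    -0.006 -0.013]
 [-0.012  0.036 -0.999]]
```

Call:
{"name": "servo_tool", "arguments": {
  "rows": [
    {"dx":0,"dy":4,"dz":-1.2,"spin":0},
    {"dx":0,"dy":4,"dz":-0.6,"spin":0},
    {"dx":0,"dy":3,"dz":-0.3,"spin":0}
  ]
}}

```text
time: 23.18
tool_pos: [0.4754, 0.2494, 0.0385]
eef_rot: [[0.008, 1.0, 0.022], [1.0, -0.008, -0.017], [-0.017, 0.022, -1.0]]
force: [-18.3, 4.6, 15.0]
finger_gap: 0.011
```

```bash
python3 pd.py
```

```text
front 171 [0.0771 0.0809 0.0826 0.0852 0.0892]
rear 86 [0.0779 0.0815 0.083  0.0855 0.0893]
rx 86 [0.4321 0.4323 0.4348 0.4373 0.44  ]
padx 99 [0.5019 0.5094 0.5142 0.5172 0.5199]
padt 457 [0.488  0.5044 0.5097 0.5152 0.5203]
fx 171 [0.5012 0.5018 0.5042 0.5066 0.5072]
t 23.4833 [0.4755 0.2495 0.0384] F [[-15.4, 4.1, 10.5], [-15.4, 3.7, 10.0], [-14.7, 3.6, 10.3], [-15.1, 2.8, 10.0], [-14.5, 3.7, 10.3], [-14.5, 2.9, 9.6]]
[[ 0.008  1.     0.023]
 [ 1.    -0.008 -0.017]
 [-0.017  0.023 -1.   ]]
```

```bash
cat > hold.py <<'E'
from h import *
b=np.load("t2.npz")
def edge(W,n):
    x,y,z=W[...,0],W[...,1],W[...,2]
    if n=="top": m=(y>.197)&(y<.205)&(x>.485)&(x<.54)&(z>.072)&(z<.09)
    else: m=(((y>.197)&(y<.205))|((y>.298)&(y<.305)))&(x>.485)&(x<.54)&(z>.06)&(z<.09)
    return x[m]
A={"top":[],"scene":[]};F=[];P=[]
for i in range(36):
    n=("top","scene")[i%2];I,_,W=cloud(n);A[n]+=list(edge(W,n));s=get_state();F.append(s["force"]);P.append(s["tool_pos"])
    L={n:I} if i==0 else {**L,n:I}
for n,k in(("top","W"),("scene","V")):
    q=[25,50,75];print(n,"travel mm",((np.percentile(A[n],q)-np.percentile(edge(b[k],n),q))*1000).round(1))
print("F mean",np.mean(F,0).round(2),"sd",np.std(F,0).round(2),"last",F[-1].round(1));print("drift mm",((P[-1]-P[0])*1000).round(2),s["time"],s["finger_gap"])
a=cv2.resize(L["top"][255:320,200:270],(396,368),interpolation=cv2.INTER_CUBIC)
c=cv2.resize(L["scene"][185:250,345:415],(396,368),interpolation=cv2.INTER_CUBIC)
cv2.imwrite("pics/hold.png",np.hstack([a,c]))
E
python3 hold.py; python3 fl.py
```

```text
top travel mm [11.9 15.5 14.7]
scene travel mm [ 8.3 10.  12.4]
F mean [-14.63   3.25  10.13] sd [0.46 0.44 0.49] last [-14.2   3.4   8.8]
drift mm [-0.01  0.03 -0.  ] 25.2833 0.011483137032819174
scene left 604 angle 2.4796699242293627 z at crease 0.0679378353616308 max z 0.10754536292577145
scene right 819 angle 2.5115455547226095 z at crease 0.06591290015472757 max z 0.10613438498856823
top left 1256 angle 2.4743593880252317 z at crease 0.06736329224071498 max z 0.11706222826281286
top right 1604 angle 2.508049346721078 z at crease 0.06746391963796307 max z 0.11689635605505709
```

View pics/hold.png

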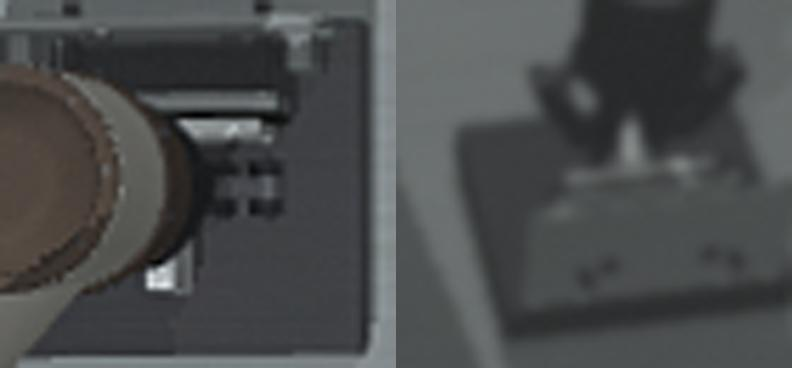

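Call:
{"name": "servo_tool", "arguments": {
  "rows": [
    {"dx":0,"dy":2.2,"dz":-0.3,"spin":0}
  ]
}}

```text
time: 25.47
tool_pos: [0.4755, 0.2495, 0.0386]
eef_rot: [[0.008, 1.0, 0.019], [1.0, -0.008, -0.018], [-0.018, 0.019, -1.0]]
force: [-11.7, 2.7, 9.2]
finger_gap: 0.011
```

```bash
python3 hold.py; python3 pd.py
```

```text
top travel mm [11.9 15.4 14.7]
scene travel mm [ 8.8 10.4 12.2]
F mean [-13.59   2.56   9.83] sd [0.53 0.45 0.49] last [-13.8   2.8  10.2]
drift mm [-0.    0.02 -0.  ] 27.2667 0.01111190801629238
front 200 [0.0757 0.0806 0.0824 0.0847 0.0891]
rear 95 [0.0774 0.0816 0.0838 0.0857 0.0893]
rx 95 [0.432  0.4346 0.4372 0.4386 0.44  ]
padx 102 [0.5019 0.5094 0.5142 0.5171 0.5198]
padt 454 [0.5013 0.5044 0.5098 0.5151 0.5203]
fx 200 [0.5013 0.5019 0.5043 0.5069 0.515 ]
t 27.5667 [0.4755 0.2495 0.0386] F [[-14.0, 2.4, 9.1], [-13.2, 3.0, 10.0], [-14.1, 2.8, 8.7], [-12.8, 2.7, 10.1], [-13.1, 2.2, 10.3], [-14.0, 2.1, 10.2]]
[[ 0.008  1.     0.019]
 [ 1.    -0.008 -0.018]
 [-0.018  0.019 -1.   ]]
```

```bash
python3 -c "
from h import *
sign_off(); s=get_state(); print(s['time'],s['tool_pos'].round(4),s['force'].round(1),s['finger_gap'])"
```

```text
the job is handed in; nothing more can be done
the job is handed in; nothing more can be done
```

I folded both flaps back, took the bracket out of the carton and stood it on the ledge. I then pressed it into the pad and handed the job in with the arm still gripping and pushing. No verdict was reported.

Last checks before hand-in:
- **Flaps:** about 2.47 rad (left) and 2.51 rad (right), against the 1.9 needed; both cameras agreed.
- **Steady hold:** about 2 s at the final pose with less than 0.1 mm of drift. The finger opening was 11 mm, so the web was still in the grip.
- **Bracket pose:** tilt about 0.02 rad from the heights at its two ends, and the underside looks to be on the ledge. It is within about 2 mm of the pad's middle by the tool position, and the tool's yaw was within about 0.5° of the stand's.
- **Pad travel:** about 15 mm from the top camera, which is roughly 10 N by the spring rate.

Not everything agreed:
- **Wrist force:** it read 13.6 N along the push, plus about 10 N down onto the ledge. I put the excess over 10 N down to friction on the ledge. Even if it were all on the pad, the push would be under the 15 N limit.
- **Scene camera:** it gave 9–12 mm of pad travel, but its view of the pad is partly hidden by the upright.
- **Tool tilt:** it drifted while pushing. I pulled the arm back while pressing the bracket on the ledge until it stood level again, then repeated the push.
- **Bystanders:** I did not measure them again at the end. I saw no sign of contact with any of them.

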